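# Shut off the shaker and hang the slide baskets to drain

## Task

The rinse is finished: first turn the shaker's speed knob fully anticlockwise to its end stop (off), leaving the baskets standing until that is done. Then take every slide basket off the shaker platform and hang it by its handle on a hook of the drip stand, one basket to a hook, so that all hang free and still. Leave the other things on the bench where they are.

Things in the scene. Friction and masses are not known exactly. Their poses are not given: they have to be found in the camera images.
- speed (a joint): angle of the shaker's speed knob, rad: 0 = anticlockwise end stop (off), grows as the knob is turned clockwise seen from above (to 4.2). Friction 0.04 N m; it stays where it is left
- speed_grip (a point): point on the vertical axis of the black speed knob, 82 mm above the bench, 7 mm below the top of its bar grip (49 mm long, 14 thick, 32 tall, on a disc 52 mm across; a white line on top marks one half). The bar lies along this point's x axis, which turns with the knob and matches the shaker's x axis when off
- shaker: low white orbital shaker, fixed, not running, 315 (x) by 270 mm (y). Origin on the bench below the centre of its platform, a tray 224 (x) by 264 mm (y) with its floor 55 mm above the bench and a rim 13 mm higher. The knob is 165 mm from the origin towards -x, on a ledge 45 mm above the bench; a timer lies on that ledge 95 mm to +y of the knob
- stand: steel drip stand, fixed: a black drip tray 200 (x) by 420 (y) by 14 mm tall and over it a bar with a row of four hooks 100 mm apart along y. Origin on the bench below the middle of the row of hook seats (the tray's centre is 10 mm to +x). The bar runs along y 70 mm to +x of the seats; nothing of the stand is above 166 mm
- hook1 (a point): middle of the seat (top of the arm) of the hook at -150 mm along the stand's y, 150 mm above the bench; axes as the stand's. The arm is a level rod 8 mm thick along x, from the bar 70 mm to +x of here to 25 mm to -x; there it bends up to a red tip 50 mm to -x, its top 15.5 mm above the seat. Open towards -x (the robot)
- hook2 (a point): middle of the seat (top of the arm) of the hook at -50 mm along the stand's y, 150 mm above the bench; axes as the stand's. The arm is a level rod 8 mm thick along x, from the bar 70 mm to +x of here to 25 mm to -x; there it bends up to a red tip 50 mm to -x, its top 15.5 mm above the seat. Open towards -x (the robot)
- hook3 (a point): middle of the seat (top of the arm) of the hook at 50 mm along the stand's y, 150 mm above the bench; axes as the stand's. The arm is a level rod 8 mm thick along x, from the bar 70 mm to +x of here to 25 mm to -x; there it bends up to a red tip 50 mm to -x, its top 15.5 mm above the seat. Open towards -x (the robot)
- hook4 (a point): middle of the seat (top of the arm) of the hook at 150 mm along the stand's y, 150 mm above the bench; axes as the stand's. The arm is a level rod 8 mm thick along x, from the bar 70 mm to +x of here to 25 mm to -x; there it bends up to a red tip 50 mm to -x, its top 15.5 mm above the seat. Open towards -x (the robot)
- basket1_mid (a point): centre, half-way up (66.5 mm above its underside), of the blue slide basket (160 g; may be absent): an open box 60 (x) by 70 (y) by 45 mm tall with slides in it and a fixed upright handle in the y-z plane over its middle, 133 mm tall in all. Same under a half turn. Hung on a hook, this point is 28.5 mm below the hook's seat
- basket1_grip (a point): centre of the flat grip plate at the top of the blue basket's handle, 114 mm above the basket's underside: 10 mm thick (x), 70 mm long (y), 38 mm tall. It stands on two posts, 23 mm either side; the window under it, which goes over the hook, is 38 mm wide (y) and 50 mm tall, from 19 to 69 mm below this point
- basket2_mid (a point): centre, half-way up (66.5 mm above its underside), of the green slide basket (160 g; may be absent): an open box 60 (x) by 70 (y) by 45 mm tall with slides in it and a fixed upright handle in the y-z plane over its middle, 133 mm tall in all. Same under a half turn. Hung on a hook, this point is 28.5 mm below the hook's seat
- basket2_grip (a point): centre of the flat grip plate at the top of the green basket's handle, 114 mm above the basket's underside: 10 mm thick (x), 70 mm long (y), 38 mm tall. It stands on two posts, 23 mm either side; the window under it, which goes over the hook, is 38 mm wide (y) and 50 mm tall, from 19 to 69 mm below this point
- basket3_mid (a point): centre, half-way up (66.5 mm above its underside), of the yellow slide basket (160 g; may be absent): an open box 60 (x) by 70 (y) by 45 mm tall with slides in it and a fixed upright handle in the y-z plane over its middle, 133 mm tall in all. Same under a half turn. Hung on a hook, this point is 28.5 mm below the hook's seat
- basket3_grip (a point): centre of the flat grip plate at the top of the yellow basket's handle, 114 mm above the basket's underside: 10 mm thick (x), 70 mm long (y), 38 mm tall. It stands on two posts, 23 mm either side; the window under it, which goes over the hook, is 38 mm wide (y) and 50 mm tall, from 19 to 69 mm below this point
- basket4_mid (a point): centre, half-way up (66.5 mm above its underside), of the white slide basket (160 g; may be absent): an open box 60 (x) by 70 (y) by 45 mm tall with slides in it and a fixed upright handle in the y-z plane over its middle, 133 mm tall in all. Same under a half turn. Hung on a hook, this point is 28.5 mm below the hook's seat
- basket4_grip (a point): centre of the flat grip plate at the top of the white basket's handle, 114 mm above the basket's underside: 10 mm thick (x), 70 mm long (y), 38 mm tall. It stands on two posts, 23 mm either side; the window under it, which goes over the hook, is 38 mm wide (y) and 50 mm tall, from 19 to 69 mm below this point
- cap1: black eyepiece cap, 44 mm across, 48 mm tall, standing before the stand; a bystander, to be left alone. Origin at the centre of its underside
- cap2: second black eyepiece cap, 44 mm across, 48 mm tall; a bystander, to be left alone. Origin at the centre of its underside
- timer: white timer, 45 by 40 by 14 mm, on the shaker's ledge; a bystander, to be left alone. Origin at the centre of its underside
- beaker: glass beaker, 76 mm across, 95 mm tall; a bystander, to be left alone. Origin at the centre of its underside
- washbottle: white wash bottle, 66 mm across, 190 mm tall; a bystander, to be left alone. Origin at the centre of its underside
- jar: amber jar, 80 mm across, 110 mm tall; a bystander, to be left alone. Origin at the centre of its underside
- dishes: stack of culture dishes, 90 mm across, 60 mm tall; a bystander, to be left alone. Origin at the centre of its underside
There are look-alikes about, which are no part of the job. Of the things shaped like the part that bears basket2_mid, the green one is meant.

How it is judged:
By the outcome, as a careful person would: the job done as asked, in the order asked, and still so for the second after the job is handed in, with the robot touching nothing.
Of basket1, basket2, basket3, basket4 only 3 to 4 are there at a start; the rules pass over those that are not, and their reading is None.
At some moment in a run one of basket1, basket2, basket3, basket4 may be knocked a few centimetres aside while the robot is not near it.
It also fails if it takes over 210 s, if anything falls off the work surface, if the arm or the gripper's body presses on something with over 40 N, if the wrist force passes 120 N, or if a joint passes its speed limit or range.

## Robot

A 7-joint arm with a two-finger parallel gripper is mounted at the origin on the work surface. World frame = base frame: x ahead of the robot, y to its left, z up, the work surface at z = 0. Lengths are in m, angles in rad, forces in N, time in s.
With the tool pointing down it reaches from about 0.4 to 0.85 m from the base axis. Payload 4.5 kg.
Tool frame: the origin (TCP) lies at the very end of the fingers, on their centre line; the grasp point (between the pads) lies 19 mm behind it; z points along the fingers, y is the line along which they close (so a half turn about z gives the same grasp; the last joint's range is limited). The gripper opens to 85 mm and grips with 20 to 120 N. Pads are 22 mm wide; open, the fingers measure 114 mm over their backs; the gripper's body (76 mm by 85 mm) begins 54 mm behind the grasp point. The pads swing forward as they close: fully open they stand 13 mm farther back than shut.
Start: joints at [1.252, 0.689, -0.195, 1.565, 0.157, 0.902, -0.215], TCP at [0.216, -0.587, 0.231] pointing down, gripper open.
Joint ranges: [-3.01, 3.01], [-0.46, 2.08], [-1.47, 1.51], [0.13, 2.56], [-1, 4.14], [0.04, 2.09], [-2.66, 2.66]. Speed limits (rad/s): [2.57, 2.57, 3.14, 3.14, 3.14, 3.14, 3.14].

## Interface

Orientations are given as a unit quaternion [w, x, y, z].
In Python, from bench import r gives the robot as it stands.
- The arm moves only by the shell command python3 -m handwheel 'ROWS' [FORCE]. ROWS is JSON, a list of rows, each a list of 5 numbers: the shift along the tool's x, y, z in m, then the turn about the tool's z in rad, then the closure, from 0 (fully open) to 1 (shut). In form: [[tx, ty, tz, twist, hand], ...]. A call has 1 to 12 rows; each row shifts and turns the commanded pose from where the row before left it, along the tool's axes as they then stand; what a row does not reach is not made up. A row lasts 1/8 s, in which the tool goes at most 62.5 mm and 10.7 degrees, less where a joint would pass 70% of its speed; a pose out of reach is approached as far as the arm can. A call with a gripper value outside its range is refused whole. The fingers move at their own pace and stop on an object; FORCE is the grip in N (left out, the last holds). Time passes only in rows, so rows that do not move let the fingers close. It gives the time, the measured TCP pose, the force, the opening and the grip force at its end, in the units of the state.
- r.sense(): the state, without advancing time (a new reading comes with each control period).
- r.camera(name): name is "scene" or "top" or "wrist"; returns a dict with "frame" (420x560x3 uint8, blue, green, red), "vfov" (degrees; the focal length in pixels is half the picture's height over the tangent of half this angle, whatever the lens; pixels are square), "cx", "cy" (the principal point, pixels), "dist" ([k1, k2, p1, p2, k3] as OpenCV has them; the pictures are not rectified), "R" (3x3) and "t" (3): a world point X has camera coordinates R X + t. Camera axes: x right, y down, z forward; pixel columns grow to the right and rows downward; lengths in m; the calibration is good to about 2 mm. A picture is of the moment at which its call begins. There is no depth.
- r.sign_off(): hands the job in; it is judged then, once.
The state is a dict: "time_s": time; "joint_positions": joint angles; "joint_vel": joint speeds; "joint_efforts": joint torques, N m; "position": TCP position; "tool_rot": TCP orientation; "contact_force": force on the tool from outside, world axes, zero at the start; "moment": the same for the moment, N m; "finger_gap": opening from 0.0 (shut) to 1.0 (fully open); "gripper_force": force on a finger pad.
Only numpy, scipy, OpenCV 4.12 (cv2) and the standard library are available. Lean on these libraries where they do the work, as an engineer would, in place of code of your own. Each camera call takes 0.05 s, during which the arm holds its last target. There are 200 camera calls.

## Working session

There is one attempt and no reset: what is moved stays moved. The work goes in short steps, Python scripts to look and compute and a shell command to move; the robot and the scene stay as the last step left them, time stands still between calls to the robot, and variables do not carry over. Pictures are saved under pics/ and viewed, at most 14 in all, crops included, and the job is handed in when it is done.

```bash
mkdir -p pics; cat > h.py <<'E'
import numpy as np, cv2
from bench import r
from scipy.spatial.transform import Rotation as Ro
def snap(n,fn=None):
    c=r.camera(n)
    if fn: cv2.imwrite('pics/'+fn,c['frame'])
    return c
def K(c):
    f=210/np.tan(np.radians(c['vfov'])/2); return np.array([[f,0,c['cx']],[0,f,c['cy']],[0,0,1.]])
def ray(c,uv,z):
    "pixels -> world xy at height z"
    uv=np.array(uv,float).reshape(-1,1,2)
    p=cv2.undistortPoints(uv,K(c),np.array(c['dist'],float)).reshape(-1,2)
    R=np.array(c['R']);t=np.array(c['t']).ravel()
    d=np.c_[p,np.ones(len(p))]@R; o=-R.T@t
    return o+d*((np.broadcast_to(z,len(p))-o[2])/d[:,2])[:,None]
def proj(c,X):
    X=np.array(X,float).reshape(-1,3)
    return cv2.projectPoints(X,cv2.Rodrigues(np.array(c['R']))[0],np.array(c['t'],float),K(c),np.array(c['dist'],float))[0].reshape(-1,2)
def tool():
    s=r.sense(); q=s['tool_rot']; return np.array(s['position']),Ro.from_quat([q[1],q[2],q[3],q[0]]).as_matrix(),s
def to(x,y,z,yaw=None):
    "shift in tool axes to reach the point; twist to bring tool y (closing line) to world angle yaw (mod pi)"
    p,R,s=tool(); d=R.T@(np.array([x,y,z])-p)
    print('p',p.round(4),'shift',d.round(4),'tooly yaw',np.arctan2(R[1,1],R[0,1]).round(4),'z',R[:,2].round(3))
    if yaw is not None:
        a=np.arctan2(R[1,1],R[0,1]); tw=-(yaw-a); tw=(tw+np.pi/2)%np.pi-np.pi/2; print('twist',tw.round(4),'j7',s['joint_positions'][6])
E
python3 - <<'E'
from h import *
for n in('top','scene'):
    c=snap(n,n+'1.png'); print(n,np.array(c['t']).round(3),c['vfov'], (-np.array(c['R']).T@np.array(c['t']).ravel()).round(3))
to(0,0,0,0)
E
```

```text
top [0.003 0.527 1.481] 53.03203463393463 [0.416 0.01  1.515]
scene [-0.312 -0.116  2.189] 42.90585525355378 [ 1.657 -0.923  1.142]
p [ 0.2157 -0.586   0.2305] shift [ 1.000e-04 -6.240e-01  2.316e-01] tooly yaw -1.218 z [-0.001  0.002 -1.   ]
twist -1.218 j7 -0.2151397107023049
```

View pics/top1.png

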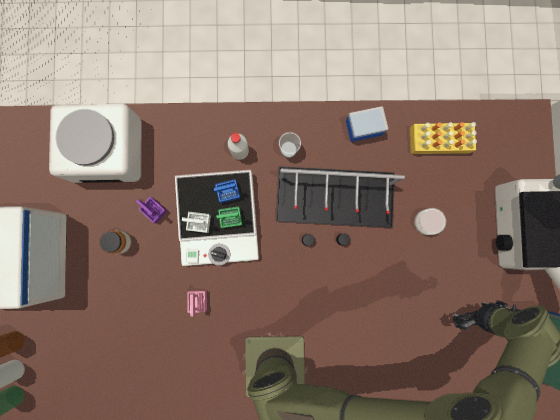

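View pics/scene1.png

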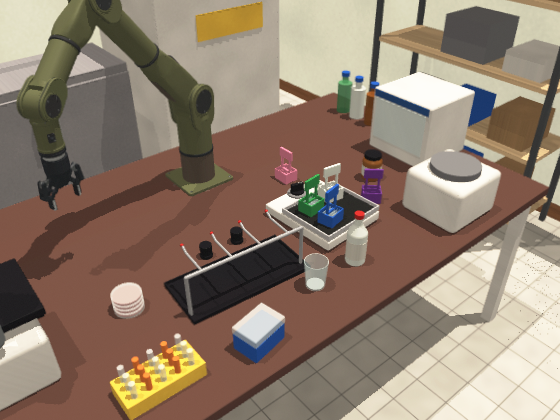

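The top view shows the shaker at about (217,217) with blue (228,190), green (230,217) and white (197,222) baskets, and the knob at (219,254). The stand's hook tips are at (296,207), (326,210), (358,212) and (388,212). The pink and purple baskets off the platform are look-alikes, and yellow is absent.

```bash
python3 - <<'E'
import cv2
i=cv2.imread('pics/top1.png')[160:275,170:270]; cv2.imwrite('pics/c1.png',cv2.resize(i,None,fx=5.2,fy=5.2,interpolation=cv2.INTER_CUBIC))
i=cv2.imread('pics/top1.png')[160:255,268:412]; cv2.imwrite('pics/c2.png',cv2.resize(i,None,fx=5.5,fy=5.5,interpolation=cv2.INTER_CUBIC))
E
```

```text
(no output)
```

View pics/c1.png

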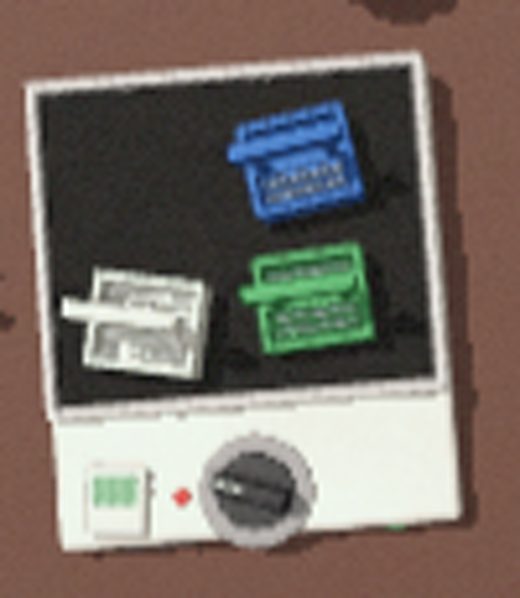

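View pics/c2.png

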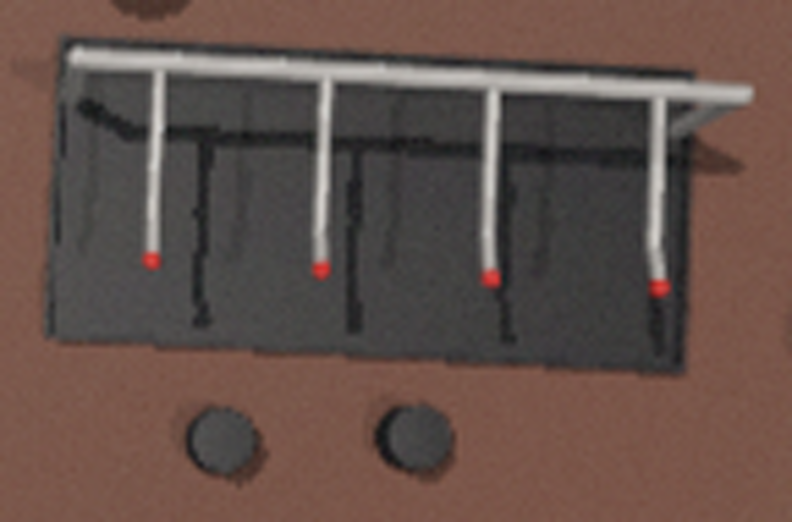

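```bash
cat > m1.py <<'E'
from h import *
c=snap('top')
a=lambda L:np.array(L)/5.2+[170-.4,160-.4]
b=lambda L:np.array(L)/5.5+[268-.4,160-.4]
rim=ray(c,a([(27,82),(420,52),(447,388),(52,415)]),.068)[:,:2]
cen=rim.mean(0); xa=(rim[0]+rim[1]-rim[2]-rim[3]); ya=(rim[0]-rim[1]+rim[3]-rim[2])
print('rim',rim.round(3),'len',np.linalg.norm(xa)/2,np.linalg.norm(ya)/2)
yx=np.arctan2(xa[1],xa[0]);yy=np.arctan2(-ya[0],ya[1]);print('shaker',cen.round(4),yx,yy)
th=(yx+yy)/2;print('knob pred',cen-.165*np.array([np.cos(th),np.sin(th)]))
k=ray(c,a([(215,482),(293,500)]),.089)[:,:2];print('knob bar',k.round(4),k.mean(0),np.degrees(np.arctan2(*(k[0]-k[1])[::-1])))
print('disc',ray(c,a([(257,491)]),.05))
tip=ray(c,b([(152,261),(321,269),(491,278),(659,287)]),.1655-.004)[:,:2]
d=tip[0]-tip[3]; ts=np.arctan2(-d[0],d[1]);print('tips',tip.round(4),np.linalg.norm(d),'stand yaw',ts)
# seats: 47 mm behind tip centre
print('seats h4..h1',(tip+.048*np.array([np.cos(ts),np.sin(ts)])).round(4))
for n,e in dict(blue=[(229,152),(345,125)],green=[(242,293),(355,277)],white=[(63,307),(182,322)]).items():
    w=ray(c,a(e),.055+.133)[:,:2];v=w[0]-w[1];print(n,w.round(3),w.mean(0).round(4),np.linalg.norm(v).round(3),'yaw',np.arctan2(-v[0],v[1]).round(3))
print('caps',ray(c,b([(222,440),(417,437)]),.048).round(3))
E
python3 m1.py
```

```text
rim [[0.67  0.335]
 [0.687 0.072]
 [0.462 0.057]
 [0.448 0.318]] len 0.22406138410662638 0.2620693062830714
shaker [0.5667 0.1956] 0.07146465064831127 0.057475105311950506
knob pred [0.40201517 0.185017  ]
knob bar [[0.4025 0.2079]
 [0.3901 0.1574]] [0.39630606 0.18260191] 76.17496956274435
disc [[0.3957266  0.18532353 0.05      ]]
tips [[ 0.5446 -0.0751]
 [ 0.5384 -0.1745]
 [ 0.5316 -0.2746]
 [ 0.5248 -0.3738]] 0.29934207764486 stand yaw -0.06638137243100799
seats h4..h1 [[ 0.5925 -0.0783]
 [ 0.5863 -0.1777]
 [ 0.5795 -0.2778]
 [ 0.5727 -0.377 ]]
blue [[0.604 0.185]
 [0.62  0.114]] [0.6119 0.1491] 0.073 yaw 0.216
green [[0.518 0.177]
 [0.526 0.108]] [0.522  0.1427] 0.069 yaw 0.126
white [[0.511 0.286]
 [0.501 0.214]] [0.5057 0.2497] 0.073 yaw -0.141
caps [[ 0.441 -0.124  0.048]
 [ 0.441 -0.248  0.048]]
```

```bash
python3 - <<'E'
from h import *
p,R,s=tool(); q=p
for w in [(.5,-.35,.30),(.52,.05,.30),(.42,.165,.25)]:
    w=np.array(w); print((R.T@(w-q)).round(3)); q=w
print(R.round(2)); c=r.camera('wrist'); print(R.T@(-np.array(c['R']).T@np.array(c['t']).ravel()-p), (R.T@np.array(c['R'])[2]).round(2))
E
```

```text
[ 0.348 -0.123 -0.069]
[ 0.157 -0.368  0.001]
[-0.054 -0.142  0.05 ]
[[ 0.94  0.35 -0.  ]
 [ 0.35 -0.94  0.  ]
 [-0.   -0.   -1.  ]]
[ 0.07918638 -0.00045185 -0.14274836] [-0.31  0.    0.95]
```

```bash
python3 -m handwheel '[[0.04,-0.013,-0.01,0,0],[0.04,-0.013,-0.01,0,0],[0.04,-0.013,-0.01,0,0],[0.04,-0.013,-0.01,0,0],[0.04,-0.013,-0.01,0,0],[0.04,-0.013,-0.01,0,0],[0.04,-0.013,-0.01,0,0],[0.04,-0.013,0,0,0],[0.02,-0.02,0,0,0]]' && python3 -m handwheel '[[0.016,-0.037,0,-0.1,0],[0.019,-0.035,0,-0.1,0],[0.023,-0.033,0,-0.1,0],[0.026,-0.031,0,-0.1,0],[0.029,-0.028,0,-0.1,0],[0.031,-0.025,0,-0.1,0],[0.034,-0.022,0,-0.1,0.5],[0.036,-0.019,0,-0.1,0.5],[0.037,-0.015,0,-0.1,0.5],[0.038,-0.012,0,-0.08,0.5]]'; python3 -c "
from h import *
to(.40,.185,.15,-.245)"
```

```text
time_s: 1.32
position: [0.4945, -0.3507, 0.3011]
tool_rot: [-0.0, 0.984, 0.177, 0.001]
contact_force: [-0.5, -0.1, -0.5]
finger_gap: 1.005
gripper_force: 0.0
time_s: 2.58
position: [0.5086, 0.0501, 0.3012]
tool_rot: [0.0, 0.785, 0.619, -0.0]
contact_force: [0.5, 0.1, 0.4]
finger_gap: 0.501
gripper_force: 0.0
p [0.5086 0.0501 0.3012] shift [ 0.1059 -0.1371  0.1512] tooly yaw -0.2353 z [-0. -0. -1.]
twist 0.0097 j7 -0.7130863563056307
```

```bash
python3 -m handwheel '[[0.018,-0.023,0.01,0,0.5],[0.018,-0.023,0.01,0,0.5],[0.018,-0.023,0.01,0,0.5],[0.018,-0.023,0.01,0,0.5],[0.018,-0.023,0.01,0,0.5],[0.016,-0.022,0.01,0,0.5],[0,0,0.02,0,0.5],[0,0,0,0,0.5]]'; python3 -c "
from h import *
to(.40,.185,.062,-.245)
c=snap('wrist','w1.png')"
```

```text
time_s: 3.58
position: [0.3997, 0.1838, 0.2205]
tool_rot: [-0.0, 0.786, 0.618, -0.001]
contact_force: [-0.9, -0.2, 0.2]
finger_gap: 0.5
gripper_force: 0.0
p [0.3997 0.1838 0.2205] shift [0.0016 0.0004 0.1585] tooly yaw -0.2371 z [-0.002 -0.002 -1.   ]
twist 0.0079 j7 -1.1665522263482766
```

View pics/w1.png

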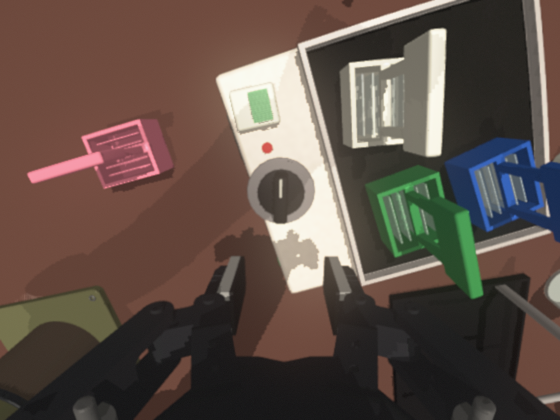

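The wrist view has the knob disc at about (281,190), with the bar running from (281,178) to (280,220) and the white half toward the timer.

```bash
python3 - <<'E'
from h import *
c=snap('wrist')
k=ray(c,[(281,177),(280,222)],[.089,.089]);print(k,k[:,:2].mean(0),np.degrees(np.arctan2(*(k[0]-k[1])[:2][::-1])))
print(ray(c,[(281,190)],.047))
i=cv2.resize(c['frame'][145:235,235:330],None,fx=6,fy=6,interpolation=cv2.INTER_CUBIC);cv2.imwrite('pics/w1c.png',i)
E
```

```text
[[0.40453606 0.21071987 0.089     ]
 [0.39262081 0.16642931 0.089     ]] [0.39857844 0.18857459] 74.94252218749575
[[0.39872327 0.18871349 0.047     ]]
```

View pics/w1c.png

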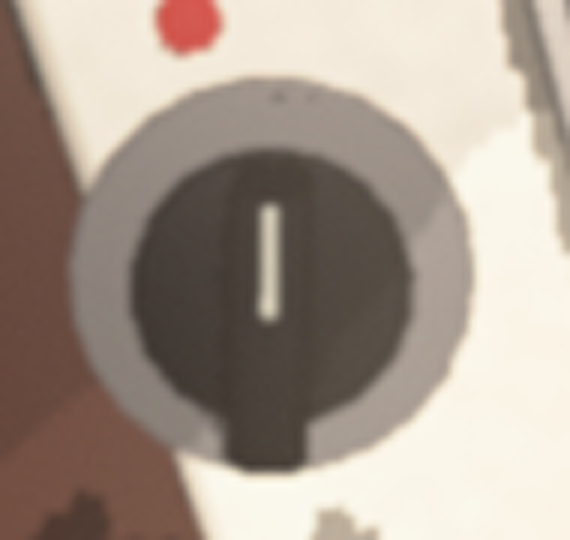

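```bash
python3 -m handwheel '[[0.004,-0.002,0.03,0.025,0.5],[0,0,0.03,0,0.5],[0,0,0.03,0,0.5],[0,0,0.03,0,0.5],[0,0,0.02,0,0.5],[0,0,0.0165,0,0.5],[0,0,0,0,0.5],[0,0,0,0,0.8],[0,0,0,0,1],[0,0,0,0,1],[0,0,0,0,1],[0,0,0,0,1]]' 60; python3 -c "
from h import *
to(.3985,.188,.064,-.262)"
```

```text
time_s: 5.18
position: [0.3972, 0.1896, 0.0659]
tool_rot: [-0.001, 0.793, 0.609, -0.0]
contact_force: [-7.0, 2.5, 7.0]
finger_gap: 0.147
gripper_force: 59.0
p [0.3972 0.1896 0.0659] shift [-0.0012  0.0016  0.0019] tooly yaw -0.2605 z [-0.002  0.002 -1.   ]
twist 0.0015 j7 -1.4056216988565697
```

```bash
python3 -m handwheel '[[0,0,0,-0.1,1],[0,0,0,-0.1,1],[0,0,0,-0.1,1],[0,0,0,-0.1,1],[0,0,0,0,1]]'; python3 -c "
from h import *
to(.3985,.188,.064,-.262);print(r.sense()['moment'],r.sense()['joint_positions'])"
```

```text
time_s: 5.8
position: [0.3962, 0.1897, 0.0659]
tool_rot: [-0.002, 0.655, 0.755, -0.0]
contact_force: [-9.0, 2.9, 7.5]
finger_gap: 0.151
gripper_force: 59.3
p [0.3962 0.1897 0.0659] shift [-0.002   0.002   0.0018] tooly yaw 0.1413 z [-0.003  0.002 -1.   ]
twist 0.4033 j7 -1.1937403720707613
[0.56351021 1.8879957  0.0068869 ] [-0.44291548  0.79243483 -0.17055529  2.23829714  0.7785919   0.16777104
 -1.19374037]
```

```bash
python3 -m handwheel '[[0,0,0,-0.1,1],[0,0,0,-0.1,1],[0,0,0,-0.1,1],[0,0,0,-0.1,1],[0,0,0,-0.1,1],[0,0,0,-0.1,1],[0,0,0,-0.1,1],[0,0,0,-0.1,1],[0,0,0,-0.1,1],[0,0,0,-0.1,1],[0,0,0,-0.1,1],[0,0,0,-0.1,1]]'; python3 -c "
from h import *
to(.3985,.188,.064,1.63);print(r.sense()['moment'],r.sense()['joint_positions'][6])"
```

```text
time_s: 7.3
position: [0.3942, 0.1878, 0.0659]
tool_rot: [-0.003, 0.114, 0.994, -0.001]
contact_force: [-13.4, -0.7, 11.7]
finger_gap: 0.156
gripper_force: 59.7
p [0.3942 0.1878 0.0659] shift [-0.0042  0.0011  0.0018] tooly yaw 1.343 z [-0.006 -0.001 -1.   ]
twist -0.287 j7 -0.3835915991914724
[-0.14703517  2.93582262 -0.06326882] -0.3835915991914724
```

```bash
python3 -m handwheel '[[0,0,0,-0.07,1],[0,0,0,-0.07,1],[0,0,0,-0.07,1],[0,0,0,-0.07,1],[0,0,0,0,1]]'; python3 -c "
from h import *
to(.3985,.188,.064,1.63);print(r.sense()['moment'],r.sense()['joint_positions'][6])"
```

```text
time_s: 7.92
position: [0.3941, 0.1872, 0.0659]
tool_rot: [-0.003, -0.025, 1.0, -0.001]
contact_force: [-13.3, -1.5, 14.4]
finger_gap: 0.147
gripper_force: 60.0
p [0.3941 0.1872 0.0659] shift [-0.0045  0.0006  0.0018] tooly yaw 1.62 z [-0.007 -0.001 -1.   ]
twist -0.01 j7 -0.1439878946922757
[-0.30846159  2.91631507  0.02323597] -0.1439878946922757
```

```bash
python3 -m handwheel '[[0,0,0,-0.04,1],[0,0,0,-0.04,1],[0,0,0,0,1]]'; python3 -c "
from h import *
to(.3985,.188,.064,1.63);print(r.sense()['moment'],r.sense()['joint_positions'][6])"
```

```text
time_s: 8.3
position: [0.3941, 0.187, 0.0659]
tool_rot: [-0.004, -0.061, 0.998, -0.0]
contact_force: [-14.5, -2.0, 14.0]
finger_gap: 0.146
gripper_force: 73.6
p [0.3941 0.187  0.0659] shift [-0.0045  0.0004  0.0018] tooly yaw 1.6919 z [-0.008 -0.001 -1.   ]
twist 0.0619 j7 -0.07657430253917268
[-0.14975005  3.14340867 -1.66181469] -0.07657430253917268
```

```bash
python3 -m handwheel '[[0,0,0,-0.04,1],[0,0,0,-0.04,1],[0,0,0,0,1]]'; python3 -c "
from h import *
to(.3985,.188,.064,1.63);print(r.sense()['moment'],r.sense()['joint_positions'][6])"
```

```text
time_s: 8.68
position: [0.3942, 0.1871, 0.0658]
tool_rot: [-0.004, -0.098, 0.995, 0.0]
contact_force: [-14.6, 0.6, 14.2]
finger_gap: 0.152
gripper_force: 113.5
p [0.3942 0.1871 0.0658] shift [-0.0044  0.      0.0018] tooly yaw 1.7663 z [-0.008 -0.001 -1.   ]
twist 0.1363 j7 -0.007151527941744258
[ 0.10751616  3.44709087 -2.90114056] -0.007151527941744258
```

```bash
python3 -m handwheel '[[0,0,0,0.04,1],[0,0,0,0,0.5],[0,0,0,0,0.5],[0,0,0,0,0.5],[0,0,-0.02,0,0.5],[0,0,-0.04,0,0.5],[0,0,-0.05,0,0.5],[0,0,-0.05,0,0.5],[0,0,-0.05,0,0.5],[0,0,0,0,0.5]]'; python3 -c "
from h import *
to(.3985,.188,.27,1.63);print(r.sense()['moment'],r.sense()['joint_positions'][6])
c=snap('top','t2.png')
f=snap('wrist')['frame']
i=cv2.resize(c['frame'][160:275,170:270],None,fx=4.5,fy=4.5,interpolation=cv2.INTER_CUBIC)
f=cv2.resize(f,(800-i.shape[1],int(420*(800-i.shape[1])/560)))
o=np.zeros((max(i.shape[0],f.shape[0]),800,3),np.uint8);o[:i.shape[0],:i.shape[1]]=i;o[:f.shape[0],i.shape[1]:]=f;cv2.imwrite('pics/t2c.png',o)"
```

```text
time_s: 9.93
position: [0.4014, 0.1901, 0.278]
tool_rot: [0.004, -0.083, 0.997, 0.001]
contact_force: [0.0, 0.1, -0.1]
finger_gap: 0.504
gripper_force: 0.0
p [0.4014 0.1901 0.278 ] shift [ 0.0033 -0.0016  0.008 ] tooly yaw 1.7362 z [ 0.007  0.004 -1.   ]
twist 0.1062 j7 0.5623063100247772
[-0.01080087 -0.00057495  0.0188598 ] 0.5623063100247772
```

View pics/t2c.png

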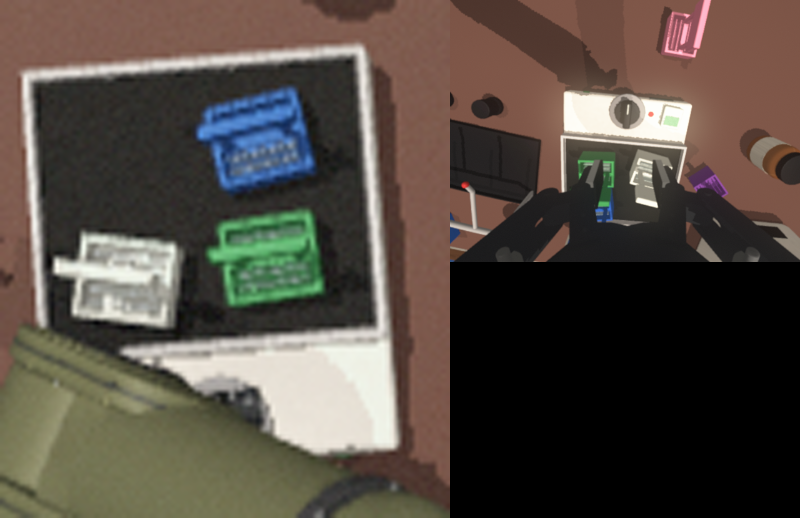

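Knob bar now lies along x, white end towards the robot. I check it numerically and plan the green grasp.

```bash
python3 - <<'E'
from h import *
c=snap('wrist'); u=proj(c,[[.3985,.188,.089]])[0]; print(u)
f=c['frame']; g=cv2.cvtColor(f,cv2.COLOR_BGR2GRAY)
x,y=u.astype(int); i=f[y-40:y+40,x-40:x+40]; cv2.imwrite('pics/k2.png',cv2.resize(i,(480,480),interpolation=cv2.INTER_CUBIC))
to(.522,.1427,.172,.126)
E
```

```text
[283.91135641 188.74550971]
p [0.3993 0.1877 0.2741] shift [-0.1137 -0.0645  0.1021] tooly yaw 1.7367 z [-0.001 -0.001 -1.   ]
twist -1.5309 j7 0.561231109708476
```

View pics/k2.png

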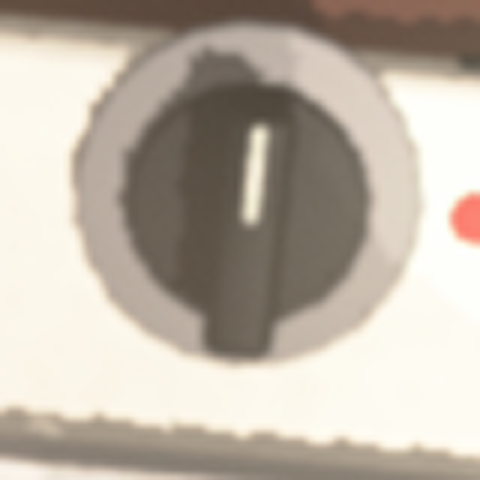

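```bash
python3 - <<'E'
from h import *
c=snap('wrist'); o=np.array([283-40,188-40])
P=lambda L:np.array(L)/6+o-.4
an=lambda k:np.arctan2(*(k[1]-k[0])[:2][::-1])
print('line',an(ray(c,P([(261,128),(249,222)]),.089)),'edges',an(ray(c,P([(205,350),(195,200)]),.07)),
 'bar end',ray(c,P([(238,355)]),.089),'linebase',ray(c,P([(249,222)]),.089),'linetip',ray(c,P([(261,128)]),.089))
print('rim edge',an(ray(c,P([(0,415),(480,455)]),.06))-np.pi/2)
E
```

```text
line 0.0416609522898849 edges -2.9190495414404096 bar end [[0.41936393 0.18919938 0.089     ]] linebase [[0.39267299 0.18691877 0.089     ]] linetip [[0.37440327 0.1861572  0.089     ]]
rim edge 0.07875241354099982
```

```bash
python3 -m handwheel '[[-0.028,-0.016,0,0,0.5],[-0.028,-0.016,0,0,0.5],[-0.028,-0.016,0,0,0.5],[-0.03,-0.016,0,0,0.5]]' && python3 -m handwheel '[[0,0,0,0.134,0.5],[0,0,0,0.134,0.5],[0,0,0,0.134,0.5],[0,0,0,0.134,0.5],[0,0,0,0.134,0.5],[0,0,0,0.134,0.5],[0,0,0,0.134,0.5],[0,0,0,0.134,0.5],[0,0,0,0.134,0.5],[0,0,0,0.134,0.5],[0,0,0,0.134,0.5],[0,0,0,0.134,0.5]]'; python3 -c "
from h import *
to(.522,.1427,.172,.126)
snap('wrist','w3.png')"
```

```text
time_s: 10.62
position: [0.5227, 0.1435, 0.2731]
tool_rot: [-0.002, -0.083, 0.997, -0.001]
contact_force: [0.6, 1.0, -0.0]
finger_gap: 0.498
gripper_force: 0.0
time_s: 12.12
position: [0.5217, 0.1439, 0.273]
tool_rot: [-0.001, 0.661, 0.75, -0.002]
contact_force: [-0.8, -0.4, 0.2]
finger_gap: 0.504
gripper_force: 0.0
p [0.5217 0.1439 0.273 ] shift [-0.0011  0.0005  0.101 ] tooly yaw 0.1252 z [-0.003 -0.002 -1.   ]
twist -0.0008 j7 -0.538155352424894
```

View pics/w3.png

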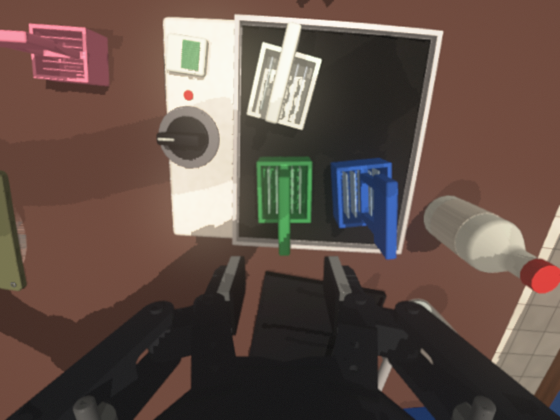

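Green's plate runs from about (284,166) to (285,252), square to and midway between the fingers. Blue's plate top runs from (372,180) to (391,255), and white's from (292,25) to (272,122).

```bash
python3 - <<'E'
from h import *
c=snap('wrist')
for n,e in dict(green=[(284,166),(285,252)],white=[(292,25),(273,122)]).items():
    k=ray(c,e,.188); v=k[0]-k[1]; print(n,k.mean(0),np.linalg.norm(v),np.arctan2(-v[0],v[1]))
E
python3 -m handwheel '[[0,0,0.03,0,0.5],[0,0,0.03,0,0.5],[0,0,0.03,0,0.5],[0,0,0.011,0,0.5],[0,0,0,0,1],[0,0,0,0,1],[0,0,0,0,1],[0,0,0,0,1],[0,0,0,0,1],[0,0,0,0,1]]' 60
```

```text
green [0.52188589 0.15140915 0.188     ] 0.07438456329409614 0.13347017493919328
white [0.50756992 0.25352824 0.188     ] 0.0667519091820463 -0.08738028237028975
time_s: 13.48
position: [0.5229, 0.1444, 0.1744]
tool_rot: [0.0, 0.66, 0.751, 0.0]
contact_force: [-1.8, -0.2, 5.9]
finger_gap: 0.098
gripper_force: 62.2
```

```bash
python3 -m handwheel '[[0,0,0,0,0.5],[0,0,0,0,0.5],[0.004,0,0.007,0,0.5],[0,0,0.006,0,0.5],[0,0,0,0,1],[0,0,0,0,1],[0,0,0,0,1],[0,0,0,0,1],[0,0,0,0,1],[0,0,0,0,1]]' 60; python3 -c "
from h import *
to(.46,.05,.33,-.066)"
```

```text
time_s: 14.72
position: [0.5221, 0.1482, 0.1608]
tool_rot: [0.0, 0.66, 0.751, -0.0]
contact_force: [1.0, -0.2, -1.2]
finger_gap: 0.103
gripper_force: 58.5
p [0.5221 0.1482 0.1608] shift [-0.0894 -0.0742 -0.1692] tooly yaw 0.129 z [-0. -0. -1.]
twist 0.195 j7 -0.643397527224811
```

```bash
python3 -m handwheel '[[0,0,-0.02,0,1],[0,0,-0.04,0,1],[0,0,-0.04,0,1],[0,0,-0.04,0,1],[0,0,-0.03,0,1],[0,0,0,0.1,1],[0,0,0,0.095,1],[0,0,0,0,1]]'; python3 -c "
from h import *
to(.4797,-.2712,.186,-.066)"
```

```text
time_s: 15.72
position: [0.5218, 0.1482, 0.3308]
tool_rot: [0.0, 0.73, 0.684, -0.0]
contact_force: [0.2, 0.5, -2.8]
finger_gap: 0.108
gripper_force: 58.7
p [0.5218 0.1482 0.3308] shift [-0.4212 -0.0148  0.145 ] tooly yaw -0.0648 z [-0.    -0.001 -1.   ]
twist 0.0012 j7 -0.6665684314440128
```

```bash
python3 -m handwheel '[[-0.03,-0.001,0,0,1],[-0.04,-0.001,0,0,1],[-0.04,-0.001,0,0,1],[-0.04,-0.001,0,0,1],[-0.04,-0.001,0,0,1],[-0.04,-0.001,0,0,1],[-0.04,-0.002,0,0,1],[-0.04,-0.002,0,0,1],[-0.04,-0.002,0,0,1],[-0.04,-0.002,0,0,1],[-0.03,-0.001,0,0,1],[0,0,0,0,1]]'; python3 -c "
from h import *
to(.4797,-.2712,.186,-.066)
c=snap('wrist');c2=snap('top');c3=snap('scene')
cv2.imwrite('pics/h1.png',np.hstack([c['frame'][:,:],c2['frame'][150:270,230:430].repeat(2,0).repeat(2,1)[:240,:240].copy() if 0 else cv2.copyMakeBorder(cv2.resize(c2['frame'][150:270,260:410],(240,192)),0,228,0,0,cv2.BORDER_CONSTANT)]))"
```

```text
time_s: 17.23
position: [0.4782, -0.273, 0.3302]
tool_rot: [0.0, 0.731, 0.682, -0.001]
contact_force: [-0.7, -0.0, -1.3]
finger_gap: 0.104
gripper_force: 58.7
p [ 0.4782 -0.273   0.3302] shift [0.0021 0.0015 0.1442] tooly yaw -0.0699 z [-0.001 -0.001 -1.   ]
twist -0.0039 j7 0.14414411516725734
```

View pics/h1.png

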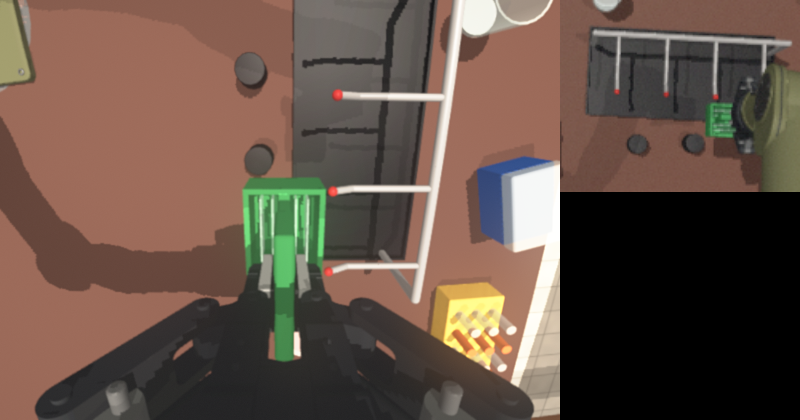

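The wrist view shows red tips at (338,95), (333,190) and (328,271), and the green basket held square.

```bash
python3 - <<'E'
from h import *
c=snap('wrist'); k=ray(c,[(338,95),(333,190),(328,271)],.162); print(k.round(4)); 
v=k[0]-k[2];print(np.arctan2(-v[0],v[1]),np.linalg.norm(v))
to(.4797,-.2712,.186,-.066)
E
```

```text
[[ 0.5415 -0.1679  0.162 ]
 [ 0.5349 -0.266   0.162 ]
 [ 0.5278 -0.3663  0.162 ]]
-0.06875593426163616 0.19882169470984404
p [ 0.4798 -0.2681  0.3308] shift [-3.200e-03  1.000e-04  1.448e-01] tooly yaw -0.063 z [ 0.     0.001 -1.   ]
twist 0.003 j7 0.14289114807379824
```

```bash
python3 -m handwheel '[[0.0025,0.001,0.03,0,1],[0,0,0.04,0,1],[0,0,0.04,0,1],[0,0,0.035,0.003,1],[0,0,0,0,1],[0,0,0,0,1]]'; python3 -c "
from h import *
to(.581,-.2723,.186,-.066)"
```

```text
time_s: 18.18
position: [0.4819, -0.267, 0.1872]
tool_rot: [0.001, 0.731, 0.683, 0.001]
contact_force: [0.1, 0.2, -1.9]
finger_gap: 0.11
gripper_force: 58.9
p [ 0.4819 -0.267   0.1872] shift [0.0014 0.0992 0.0014] tooly yaw -0.0676 z [ 0.002 -0.001 -1.   ]
twist -0.0016 j7 0.03469469281061213
```

```bash
python3 -m handwheel '[[0,0.015,0,0,1],[0,0.015,0,0,1],[0,0.015,0,0,1],[0,0.015,0,0,1],[0,0.015,0,0,1],[0,0.015,0,0,1],[0,0.01,0,0,1],[0,0,0,0,1]]'; python3 -c "
from h import *
to(.581,-.2723,.161,-.066)"
```

```text
time_s: 19.18
position: [0.5814, -0.2741, 0.1869]
tool_rot: [0.001, 0.731, 0.682, 0.001]
contact_force: [-0.4, 0.7, -0.6]
finger_gap: 0.106
gripper_force: 58.9
p [ 0.5814 -0.2741  0.1869] shift [ 0.0018 -0.0006  0.0259] tooly yaw -0.0685 z [ 0.002 -0.    -1.   ]
twist -0.0025 j7 0.033327489320219006
```

No contact, so lower gently.

```bash
python3 -m handwheel '[[0.001,0,0.008,0,1],[0,0,0.008,0,1],[0,0,0.005,0,1],[0,0,0.003,0,1],[0,0,0,0,1]]'; python3 -c "
from h import *
to(.581,-.2723,.161,-.066)
c=snap('scene'); cv2.imwrite('pics/s4.png',cv2.resize(c['frame'][130:320,140:420],None,fx=2.8,fy=2.8,interpolation=cv2.INTER_CUBIC))"
```

```text
time_s: 19.8
position: [0.5802, -0.2733, 0.1615]
tool_rot: [-0.0, 0.731, 0.682, -0.0]
contact_force: [-0.1, -0.5, -1.0]
finger_gap: 0.108
gripper_force: 58.9
p [ 0.5802 -0.2733  0.1615] shift [0.001  0.0007 0.0005] tooly yaw -0.069 z [-0.  0. -1.]
twist -0.003 j7 0.01952674671447747
```

View pics/s4.png

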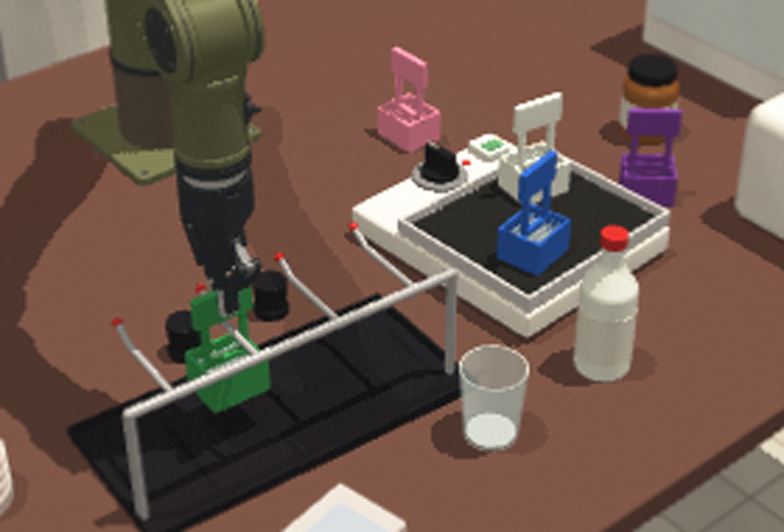

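Green is on hook 2, with the arm passing through the window. The blue and white baskets are still upright.

```bash
python3 -m handwheel '[[0,0,0.002,0,1],[0,0,0,0,1]]'; python3 -m handwheel '[[0,0,0.002,0,1],[0,0,0,0,1]]'
```

```text
time_s: 20.1
position: [0.5808, -0.2734, 0.1605]
tool_rot: [0.001, 0.731, 0.682, 0.0]
contact_force: [-1.3, 0.1, 2.7]
finger_gap: 0.101
gripper_force: 59.7
time_s: 20.35
position: [0.5809, -0.2734, 0.1602]
tool_rot: [0.001, 0.731, 0.682, 0.0]
contact_force: [-4.3, 1.3, 13.1]
finger_gap: 0.107
gripper_force: 61.5
```

```bash
python3 -m handwheel '[[0,0,-0.002,0,1],[0,0,0,0,0.8],[0,0,0,0,0.6],[0,0,0,0,0.5],[0,0,-0.02,0,0.5],[0,0,-0.03,0,0.5],[0,0,-0.04,0,0.5],[0,0,-0.04,0,0.5],[0,0,0,0,0.5]]'; python3 -c "
from h import *
c=snap('wrist','w5.png');t=snap('top')
to(.507,.25,.172,-.11)
np.save('t.npy',t['frame'])
f=cv2.resize(t['frame'][150:270,170:415],None,fx=3.2,fy=3.2,interpolation=cv2.INTER_CUBIC);cv2.imwrite('pics/t5.png',f)"
```

```text
time_s: 21.48
position: [0.5826, -0.2738, 0.2934]
tool_rot: [0.003, 0.731, 0.682, 0.002]
contact_force: [0.1, -0.3, -0.6]
finger_gap: 0.497
gripper_force: 0.0
p [ 0.5802 -0.2733  0.2896] shift [ 0.517  -0.109   0.1175] tooly yaw -0.0689 z [-0. -0. -1.]
twist 0.0411 j7 0.08063802509051265
```

View pics/t5.png

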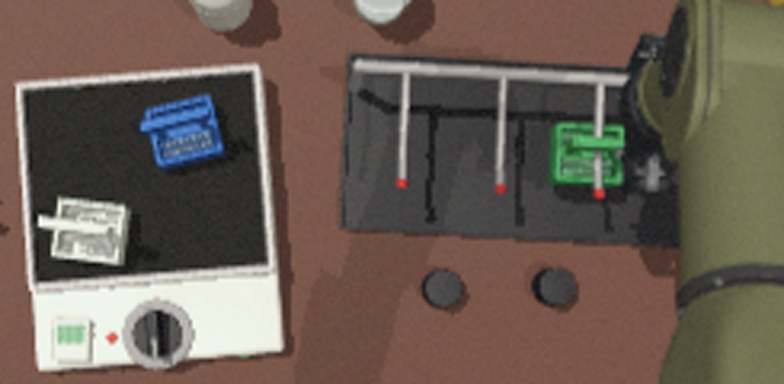

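Green hangs on hook 2. Blue and white haven't moved, and the knob bar lies along the shaker's x. Next is blue.

```bash
python3 - <<'E'
from h import *
to(.612,.152,.161,.216)
E
```

```text
p [ 0.5802 -0.2733  0.2896] shift [0.4265 0.0025 0.1285] tooly yaw -0.0689 z [-0. -0. -1.]
twist -0.2849 j7 0.08063802509051265
```

```bash
python3 -m handwheel '[[0.03,0,0,0,0.5],[0.04,0,0,0,0.5],[0.04,0,0,0,0.5],[0.04,0,0,0,0.5],[0.04,0.001,0,0,0.5],[0.04,0.001,0,0,0.5],[0.04,0.001,0,0,0.5],[0.04,0,0,0,0.5],[0.04,0,0,0,0.5],[0.04,0,0,0,0.5],[0.036,0,0,0,0.5],[0,0,0,0,0.5]]' && python3 -m handwheel '[[0,0,0,-0.1,0.5],[0,0,0,-0.1,0.5],[0,0,0,-0.085,0.5],[0,0,0,0,0.5]]'; python3 - <<'E'
from h import *
to(.612,.152,.161,.216)
c=snap('wrist'); np.save('w6.npy',c['frame'])
hsv=cv2.cvtColor(c['frame'],cv2.COLOR_BGR2HSV); m=cv2.inRange(hsv,(100,120,40),(125,255,255)); m[:,:200]=0
n,l,st,ce=cv2.connectedComponentsWithStats(m); 
print([(st[i].tolist(),ce[i].round(1).tolist()) for i in range(1,n) if st[i,4]>200])
# predicted plate top and box corners
th=.216
R2=np.array([[np.cos(th),-np.sin(th)],[np.sin(th),np.cos(th)]])
for b in [(.612,.149),(.612,.157)]:
    print(proj(c,[[*(np.array(b)+R2@[0,s]),.188] for s in(.035,-.035)]).round(1).tolist())
i=c['frame'].copy()
cv2.imwrite('pics/w6.png',i)
E
```

```text
time_s: 23.08
position: [0.6111, 0.1559, 0.2879]
tool_rot: [-0.002, 0.729, 0.685, -0.001]
contact_force: [-0.8, -0.7, -0.3]
finger_gap: 0.503
gripper_force: 0.0
time_s: 23.58
position: [0.6123, 0.1498, 0.2885]
tool_rot: [-0.0, 0.628, 0.779, -0.001]
contact_force: [-0.1, -0.0, -0.3]
finger_gap: 0.502
gripper_force: 0.0
p [0.6123 0.1498 0.2885] shift [0.0023 0.0005 0.1275] tooly yaw 0.2138 z [-0.002 -0.002 -1.   ]
twist -0.0022 j7 -0.35834404634286965
[([257, 153, 54, 93, 2999], [283.8, 189.5]), ([527, 339, 33, 77, 1304], [548.4, 381.2])]
[[282.5, 175.2], [282.8, 250.5]]
[[284.5, 166.0], [284.6, 242.7]]
```

View pics/w6.png

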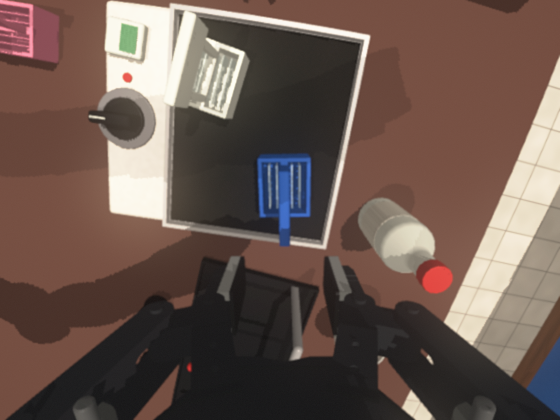

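Blue's plate runs from (284,165) to (285,245), centred and square between the fingers. Grasp it.

```bash
python3 -m handwheel '[[0.002,0,0.03,0,0.5],[0,0,0.04,0,0.5],[0,0,0.035,0,0.5],[0,0,0.0225,0,0.5],[0,0,0,0,0.5],[0,0,0,0,1],[0,0,0,0,1],[0,0,0,0,1],[0,0,0,0,1],[0,0,0,0,1],[0,0,0,0,1]]' 60 && python3 -m handwheel '[[0,0,-0.02,0,1],[0,0,-0.04,0,1],[0,0,-0.04,0,1],[0,0,-0.04,0,1],[0,0,-0.03,0,1],[0,0,0,0.1,1],[0,0,0,0.1,1],[0,0,0,0.08,1],[0,0,0,0,1]]'; python3 -c "
from h import *
to(.4873,-.166,.186,-.066)"
```

```text
time_s: 25.0
position: [0.6129, 0.1536, 0.1634]
tool_rot: [0.001, 0.627, 0.779, 0.001]
contact_force: [-1.5, -0.7, 6.1]
finger_gap: 0.102
gripper_force: 62.1
time_s: 26.12
position: [0.612, 0.1533, 0.3318]
tool_rot: [-0.0, 0.729, 0.684, -0.001]
contact_force: [0.6, -0.1, -1.1]
finger_gap: 0.105
gripper_force: 60.9
p [0.612  0.1533 0.3318] shift [-0.3264 -0.1042  0.1462] tooly yaw -0.063 z [-0.001 -0.001 -1.   ]
twist 0.003 j7 -0.5798650279067957
```

```bash
python3 -m handwheel '[[-0.03,-0.01,0,0,1],[-0.04,-0.013,0,0,1],[-0.04,-0.013,0,0,1],[-0.04,-0.013,0,0,1],[-0.04,-0.013,0,0,1],[-0.04,-0.013,0,0,1],[-0.04,-0.013,0,0,1],[-0.036,-0.01,0,0,1],[-0.02,-0.006,0,0,1],[0,0,0,0,1],[0,0,0,0,1]]'; python3 -c "
from h import *
to(.4878,-.1665,.186,-.066)"
```

```text
time_s: 27.5
position: [0.4882, -0.1638, 0.3323]
tool_rot: [-0.0, 0.729, 0.685, 0.001]
contact_force: [0.5, -0.5, -1.2]
finger_gap: 0.107
gripper_force: 60.9
p [ 0.4882 -0.1638  0.3323] shift [-0.0029 -0.0003  0.1463] tooly yaw -0.0617 z [ 0.001  0.001 -1.   ]
twist 0.0043 j7 -0.02802156024190568
```

```bash
python3 -m handwheel '[[-0.002,0,0.03,0.003,1],[0,0,0.04,0,1],[0,0,0.04,0,1],[0,0,0.036,0,1],[0,0,0,0,1],[0,0,0,0,1]]'; python3 -c "
from h import *
to(.5876,-.1731,.186,-.066)"
```

```text
time_s: 28.25
position: [0.489, -0.1664, 0.1875]
tool_rot: [0.001, 0.73, 0.684, 0.001]
contact_force: [0.9, -0.2, -1.3]
finger_gap: 0.102
gripper_force: 61.0
p [ 0.489  -0.1664  0.1875] shift [-0.0003  0.0988  0.0017] tooly yaw -0.0653 z [ 0.002  0.    -1.   ]
twist 0.0007 j7 -0.1375491560264191
```

```bash
python3 -m handwheel '[[0,0.015,0,0,1],[0,0.015,0,0,1],[0,0.015,0,0,1],[0,0.015,0,0,1],[0,0.015,0,0,1],[0,0.015,0,0,1],[0,0.01,0,0,1],[0,0,0,0,1]]'; python3 -c "
from h import *
to(.5876,-.1731,.161,-.066)"
```

```text
time_s: 29.25
position: [0.5884, -0.1737, 0.1873]
tool_rot: [0.001, 0.73, 0.683, 0.001]
contact_force: [-0.5, -0.1, -1.7]
finger_gap: 0.106
gripper_force: 60.9
p [ 0.5884 -0.1737  0.1873] shift [ 0.0006 -0.0009  0.0263] tooly yaw -0.0667 z [ 0.002 -0.    -1.   ]
twist -0.0007 j7 -0.11656281473200841
```

```bash
python3 -m handwheel '[[0,0,0.008,0,1],[0,0,0.008,0,1],[0,0,0.005,0,1],[0,0,0,0,1]]'; python3 -m handwheel '[[0,0,0.002,0,1],[0,0,0,0,1]]';python3 -m handwheel '[[0,0,0.002,0,1],[0,0,0,0,1]]'
```

```text
time_s: 29.75
position: [0.5868, -0.1739, 0.1646]
tool_rot: [-0.001, 0.73, 0.683, -0.0]
contact_force: [-0.6, -0.4, -1.7]
finger_gap: 0.105
gripper_force: 61.0
time_s: 30.0
position: [0.5875, -0.1739, 0.1634]
tool_rot: [0.0, 0.73, 0.683, 0.0]
contact_force: [0.4, 0.1, -1.8]
finger_gap: 0.105
gripper_force: 61.2
time_s: 30.25
position: [0.5877, -0.174, 0.163]
tool_rot: [0.001, 0.73, 0.683, 0.0]
contact_force: [-2.9, 1.0, 8.5]
finger_gap: 0.101
gripper_force: 62.7
```

Contact. Release, go up and across to white, checking it numerically first.

```bash
python3 -m handwheel '[[0,0,-0.001,0,1],[0,0,0,0,0.8],[0,0,0,0,0.6],[0,0,0,0,0.5],[0,0,-0.02,0,0.5],[0,0,-0.03,0,0.5],[0,0,-0.04,0,0.5],[0,0,-0.04,0,0.5],[0,0,0,0,0.5]]'; python3 - <<'E'
from h import *
to(.507,.2535,.161,-.11)
c=snap('top');f=c['frame'];o=np.load('t.npy')
d=lambda s:np.abs(f[s].astype(int)-o[s]).mean().round(2)
print('white diff',d(np.s_[205:240,178:215]),'knob',d(np.s_[240:268,205:235]),'emptyish',d(np.s_[205:240,217:250]))
hsv=cv2.cvtColor(f,cv2.COLOR_BGR2HSV)
for n,a,b in(('green',(45,90,40),(85,255,255)),('blue',(100,120,40),(125,255,255))):
    m=cv2.inRange(hsv,a,b);m[:160]=0;m[235:]=0;m[:,:270]=0;m[:,400:]=0
    x=np.argwhere(m);print(n,x.mean(0)[::-1],x.min(0)[::-1],x.max(0)[::-1])
E
```

```text
time_s: 31.38
position: [0.5895, -0.1741, 0.2957]
tool_rot: [0.003, 0.73, 0.683, 0.002]
contact_force: [-0.3, 0.1, -0.5]
finger_gap: 0.501
gripper_force: 0.0
p [ 0.5895 -0.1741  0.2957] shift [ 0.4212 -0.1121  0.1335] tooly yaw -0.0672 z [ 0.007 -0.001 -1.   ]
twist 0.0428 j7 -0.06401623182252099
white diff 2.14 knob 1.32 emptyish 2.65
green [340.  207.5] [340 207] [340 208]
blue [320.08583691 196.        ] [313 187] [330 206]
```

```bash
python3 -m handwheel '[[0.03,-0.008,0,0,0.5],[0.04,-0.011,0,0,0.5],[0.04,-0.011,0,0,0.5],[0.04,-0.011,0,0,0.5],[0.04,-0.011,0,0,0.5],[0.04,-0.011,0,0,0.5],[0.04,-0.011,0,0,0.5],[0.04,-0.011,0,0,0.5],[0.04,-0.011,0,0,0.5],[0.04,-0.011,0,0,0.5],[0.031,-0.005,0,0.043,0.5],[0,0,0,0,0.5]]'; python3 - <<'E'
from h import *
to(.507,.2535,.161,-.11)
c=snap('wrist'); f=c['frame']
m=cv2.inRange(cv2.cvtColor(f,cv2.COLOR_BGR2GRAY),175,255); cv2.imwrite('pics/w7.png',f)
i=cv2.resize(f[90:300,180:400],None,fx=2.7,fy=2.7,interpolation=cv2.INTER_CUBIC); cv2.imwrite('pics/w7c.png',i)
for th in(-.14,-.09):
    R2=np.array([[np.cos(th),-np.sin(th)],[np.sin(th),np.cos(th)]])
    print(th,proj(c,[[*(np.array((.507,.2515))+R2@[0,s]),.188] for s in(.035,-.035)]).round(1).tolist())
E
```

```text
time_s: 32.92
position: [0.5019, 0.2567, 0.2909]
tool_rot: [-0.001, 0.743, 0.669, -0.001]
contact_force: [-0.1, -0.2, 0.4]
finger_gap: 0.504
gripper_force: 0.0
p [0.5019 0.2567 0.2909] shift [-0.0027  0.0057  0.1299] tooly yaw -0.1045 z [-0.003  0.001 -1.   ]
twist 0.0055 j7 -0.8683680300295011
-0.14 [[291.4, 179.7], [288.1, 253.6]]
-0.09 [[289.3, 179.6], [290.0, 253.6]]
```

View pics/w7c.png

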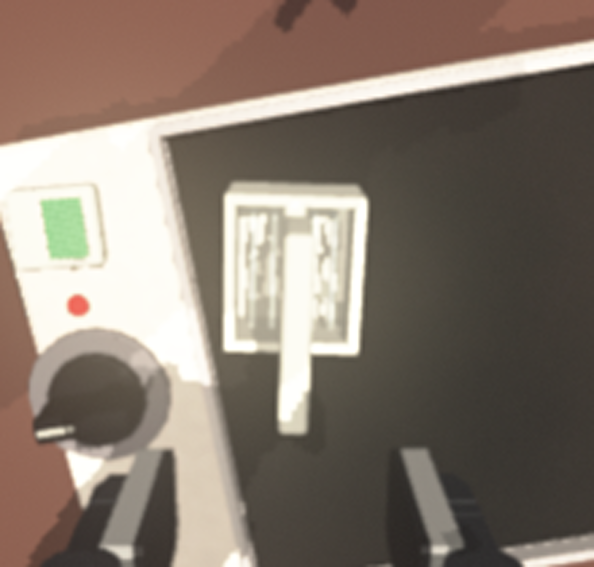

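White's plate runs from (290,177) to (288.5,249), so its centre is about (.507,.2545) and its yaw about -.12. Descend and grip.

```bash
python3 -m handwheel '[[-0.001,0.005,0.03,0.02,0.5],[0,0,0.04,0,0.5],[0,0,0.035,0,0.5],[0,0,0.024,0,0.5],[0,0,0,0,0.5],[0,0,0,0,1],[0,0,0,0,1],[0,0,0,0,1],[0,0,0,0,1],[0,0,0,0,1],[0,0,0,0,1]]' 60 && python3 -m handwheel '[[0,0,-0.02,0,1],[0,0,-0.04,0,1],[0,0,-0.04,0,1],[0,0,-0.04,0,1],[0,0,-0.03,0,1],[0,0,0,-0.055,1],[0,0,0,0,1]]'; python3 -c "
from h import *
to(.4944,-.0667,.186,-.066)"
```

```text
time_s: 34.35
position: [0.5089, 0.2521, 0.164]
tool_rot: [0.0, 0.752, 0.66, 0.0]
contact_force: [-1.7, -0.7, 5.5]
finger_gap: 0.104
gripper_force: 62.1
time_s: 35.22
position: [0.5084, 0.2519, 0.333]
tool_rot: [-0.0, 0.733, 0.68, -0.0]
contact_force: [-0.6, 0.3, -1.7]
finger_gap: 0.104
gripper_force: 60.9
p [0.5084 0.2519 0.333 ] shift [-0.3187  0.0101  0.1471] tooly yaw -0.0753 z [-0. -0. -1.]
twist -0.0093 j7 -0.8126514281855545
```

```bash
python3 -m handwheel '[[-0.03,0.001,0,-0.009,1],[-0.04,0.001,0,0,1],[-0.04,0.001,0,0,1],[-0.04,0.001,0,0,1],[-0.04,0.001,0,0,1],[-0.04,0.001,0,0,1],[-0.04,0.001,0,0,1],[-0.03,0.001,0,0,1],[-0.018,0,0,0,1],[0,0,0,0,1],[0,0,0,0,1]]'; python3 -c "
from h import *
to(.4944,-.0667,.186,-.066)"
```

```text
time_s: 36.6
position: [0.4955, -0.0639, 0.3332]
tool_rot: [-0.0, 0.729, 0.684, 0.0]
contact_force: [0.1, -0.8, -1.6]
finger_gap: 0.105
gripper_force: 61.0
p [ 0.4955 -0.0639  0.3332] shift [-0.003  -0.0009  0.1472] tooly yaw -0.0639 z [ 0.     0.001 -1.   ]
twist 0.0021 j7 -0.20693510160544382
```

```bash
python3 -m handwheel '[[-0.002,-0.001,0.03,0.002,1],[0,0,0.04,0,1],[0,0,0.04,0,1],[0,0,0.036,0,1],[0,0,0,0,1],[0,0,0,0,1]]'; python3 -c "
from h import *
to(.5942,-.0733,.186,-.066)"
```

```text
time_s: 37.35
position: [0.4954, -0.0666, 0.1884]
tool_rot: [0.001, 0.73, 0.683, 0.001]
contact_force: [0.2, 0.2, -1.8]
finger_gap: 0.105
gripper_force: 60.9
p [ 0.4954 -0.0666  0.1884] shift [-0.0001  0.099   0.0026] tooly yaw -0.0666 z [ 0.002  0.    -1.   ]
twist -0.0006 j7 -0.31432039519330235
```

```bash
python3 -m handwheel '[[0,0.015,0,0,1],[0,0.015,0,0,1],[0,0.015,0,0,1],[0,0.015,0,0,1],[0,0.015,0,0,1],[0,0.015,0,0,1],[0,0.01,0,0,1],[0,0,0,0,1]]'; python3 -c "
from h import *
to(.5942,-.0733,.163,-.066)"
```

```text
time_s: 38.35
position: [0.5951, -0.0743, 0.1883]
tool_rot: [0.001, 0.731, 0.683, 0.001]
contact_force: [-0.7, 0.1, -1.8]
finger_gap: 0.1
gripper_force: 60.9
p [ 0.5951 -0.0743  0.1883] shift [ 0.0009 -0.001   0.0253] tooly yaw -0.0681 z [ 0.002  0.    -1.   ]
twist -0.0021 j7 -0.2667283265304788
```

```bash
python3 -m handwheel '[[0,0,0.008,0,1],[0,0,0.008,0,1],[0,0,0.007,0,1],[0,0,0,0,1]]'; python3 -m handwheel '[[0,0,0.002,0,1],[0,0,0,0,1]]';python3 -m handwheel '[[0,0,0.002,0,1],[0,0,0,0,1]]'
```

```text
time_s: 38.85
position: [0.5935, -0.0745, 0.1638]
tool_rot: [-0.0, 0.731, 0.683, -0.001]
contact_force: [-0.1, -0.1, -1.2]
finger_gap: 0.104
gripper_force: 61.1
time_s: 39.1
position: [0.5937, -0.0745, 0.1634]
tool_rot: [0.0, 0.731, 0.683, -0.0]
contact_force: [-2.7, 0.3, 9.8]
finger_gap: 0.107
gripper_force: 62.9
time_s: 39.35
position: [0.5938, -0.0744, 0.1632]
tool_rot: [0.001, 0.731, 0.683, -0.0]
contact_force: [-7.1, 0.5, 21.5]
finger_gap: 0.107
gripper_force: 64.7
```

```bash
python3 -m handwheel '[[0,0,-0.003,0,1],[0,0,0,0,0.8],[0,0,0,0,0.6],[0,0,0,0,0.5],[0,0,-0.02,0,0.5],[0,0,-0.03,0,0.5],[0,0,-0.04,0,0.5],[0,0,-0.04,0,0.5],[0.03,-0.02,0,0,0.5],[0.04,-0.02,0,0,0.5],[0.04,-0.02,0,0,0.5],[0.04,-0.02,0,0,0.5]]'; python3 -m handwheel '[[0.04,-0.02,0,0,0.5],[0.04,-0.01,0,0,0.5],[0.04,0,0,0,0.5],[0.04,0,0,0,0.5],[0,0,0,0,0.5],[0,0,0,0,0.5],[0,0,0,0,0.5],[0,0,0,0,0.5]]'; python3 - <<'E'
from h import *
s=snap('scene')['frame'];t=snap('top')['frame']
a=cv2.resize(s[150:340,150:430],None,fx=2.0,fy=2.0,interpolation=cv2.INTER_CUBIC)
b=cv2.resize(t[155:265,270:405],(240,196),interpolation=cv2.INTER_CUBIC)
o=np.zeros((380,800,3),np.uint8);o[:,:560]=a;o[:196,560:]=b;cv2.imwrite('pics/fin.png',o)
E
```

```text
time_s: 40.85
position: [0.5238, 0.0819, 0.2932]
tool_rot: [0.0, 0.731, 0.683, 0.0]
contact_force: [-0.1, 1.0, -0.2]
finger_gap: 0.497
gripper_force: 0.0
time_s: 41.85
position: [0.5056, 0.2411, 0.2933]
tool_rot: [0.0, 0.731, 0.682, -0.0]
contact_force: [-0.3, -0.0, 0.4]
finger_gap: 0.503
gripper_force: 0.0
```

My picture views are used up, so I check the result numerically: colour blobs against the projected hung poses in both cameras.

```bash
python3 - <<'E'
from h import *
th=-.067;R2=np.array([[np.cos(th),-np.sin(th)],[np.sin(th),np.cos(th)]])
off=np.array([0,0,0])
S=dict(green=(.581,-.272),blue=(.588,-.173),white=(.594,-.073))
col=dict(green=((45,90,30),(85,255,255)),blue=((100,120,30),(125,255,255)),white=((0,0,120),(40,70,255)))
for n in('top','scene','top'):
    c=snap(n);hsv=cv2.cvtColor(c['frame'],cv2.COLOR_BGR2HSV)
    for k,p in S.items():
        P=[[*(np.array(p)+R2@[x,y]),z] for x,y,z in [(a,b,zz) for a in(-.03,.03) for b in(-.035,.035) for zz in(.055,.1)]+[(a,b,.188) for a in(-.005,.005) for b in(-.035,.035)]]
        u=proj(c,P); hull=np.zeros((420,560),np.uint8)
        cv2.fillConvexPoly(hull,cv2.convexHull(u.round().astype(np.int32)),255)
        m=cv2.inRange(hsv,*col[k]); lo=(u.min(0)-12).astype(int);hi=(u.max(0)+12).astype(int)
        w=np.zeros_like(m);w[lo[1]:hi[1],lo[0]:hi[0]]=m[lo[1]:hi[1],lo[0]:hi[0]]
        y,x=np.nonzero(w);hy,hx=np.nonzero(hull)
        print(n,k,'pred box',u.min(0).round(),u.max(0).round(),'seen',(x.min(),y.min()),(x.max(),y.max()),len(x),'centroid pred',(hx.mean().round(1),hy.mean().round(1)),'seen',(x.mean().round(1),y.mean().round(1)))
o=np.load('t.npy');f=c['frame']
d=np.abs(f.astype(int)-o).max(2)
print('knob',d[240:268,205:235].mean(),'caps',d[232:250,298:352].mean(),'washb',d[130:160,225:250].mean())
print(r.sense()['contact_force'])
E
```

```text
top green pred box [339. 188.] [368. 208.] seen (np.int64(338), np.int64(188)) (np.int64(373), np.int64(211)) 397 centroid pred (np.float64(352.5), np.float64(197.9)) seen (np.float64(352.6), np.float64(199.5))
top blue pred box [311. 186.] [337. 206.] seen (np.int64(313), np.int64(186)) (np.int64(337), np.int64(206)) 343 centroid pred (np.float64(323.1), np.float64(195.9)) seen (np.float64(324.0), np.float64(195.7))
top white pred box [282. 185.] [306. 205.] seen (np.int64(284), np.int64(172)) (np.int64(316), np.int64(205)) 351 centroid pred (np.float64(293.6), np.float64(194.9)) seen (np.float64(296.3), np.float64(190.3))
scene green pred box [208. 228.] [238. 277.] seen (np.int64(206), np.int64(228)) (np.int64(236), np.int64(276)) 656 centroid pred (np.float64(222.8), np.float64(253.0)) seen (np.float64(218.4), np.float64(254.3))
scene blue pred box [236. 217.] [265. 265.] seen (np.int64(234), np.int64(218)) (np.int64(263), np.int64(265)) 690 centroid pred (np.float64(250.3), np.float64(241.5)) seen (np.float64(248.4), np.float64(242.1))
scene white pred box [262. 206.] [291. 253.
[... 211 characters left out ...]
.] seen (np.int64(337), np.int64(187)) (np.int64(373), np.int64(212)) 398 centroid pred (np.float64(352.5), np.float64(197.9)) seen (np.float64(352.5), np.float64(199.5))
top blue pred box [311. 186.] [337. 206.] seen (np.int64(313), np.int64(187)) (np.int64(337), np.int64(206)) 346 centroid pred (np.float64(323.1), np.float64(195.9)) seen (np.float64(324.0), np.float64(195.8))
top white pred box [282. 185.] [306. 205.] seen (np.int64(283), np.int64(172)) (np.int64(316), np.int64(205)) 358 centroid pred (np.float64(293.6), np.float64(194.9)) seen (np.float64(296.2), np.float64(190.4))
knob 63.00952380952381 caps 3.3425925925925926 washb 2.530666666666667
[-1.05902297 -0.03211946  0.72877392]
```

```bash
python3 - <<'E'
from h import *
for f in(np.load('t.npy'),snap('top')['frame']):
    m=cv2.inRange(cv2.cvtColor(f,cv2.COLOR_BGR2HSV),(45,90,30),(85,255,255))
    n,l,s,ce=cv2.connectedComponentsWithStats(m[180:225,330:385],connectivity=4)
    for i in range(1,n):
        if s[i,4]>15:
            y,x=np.nonzero(l==i);print(s[i].tolist(),ce[i].round(1).tolist(),cv2.minAreaRect(np.c_[x,y].astype(np.float32)))
E
```

```text
[11, 8, 25, 21, 339] [22.4, 17.2] ((23.112831115722656, 17.807519912719727), (23.215129852294922, 19.68962287902832), 3.814074993133545)
[8, 8, 36, 25, 398] [22.6, 19.6] ((26.5, 18.0), (18.56953239440918, 35.09642028808594), 68.19859313964844)
```

Green has turned on its hook since I released it. I fit its pose and check that it is still.

```bash
python3 -m handwheel '[[0,0,0,0,0.5],[0,0,0,0,0.5],[0,0,0,0,0.5],[0,0,0,0,0.5],[0,0,0,0,0.5],[0,0,0,0,0.5],[0,0,0,0,0.5],[0,0,0,0,0.5]]' >/dev/null; cat > fit.py <<'E'
from h import *
from scipy.optimize import differential_evolution as DE
def box(x0,x1,y0,y1,z0,z1): return np.array([(a,b,c) for a in(x0,x1) for b in(y0,y1) for c in(z0,z1)])
parts=[box(-.03,.03,-.035,.035,-.0665,-.0215),box(-.005,.005,-.035,.035,.0285,.0665),box(-.004,.004,-.027,-.019,-.0215,.0285),box(-.004,.004,.019,.027,-.0215,.0285)]
cams=[snap('top'),snap('scene')]
C=dict(green=((45,90,25),(85,255,255),(.581,-.272)),blue=((100,120,25),(125,255,255),(.588,-.173)))
for k,(lo,hi,p) in C.items():
    M=[]
    for c in cams:
        u=proj(c,[[*p,.12]])[0].astype(int); m=cv2.inRange(cv2.cvtColor(c['frame'],cv2.COLOR_BGR2HSV),lo,hi)
        w=np.zeros_like(m);w[u[1]-40:u[1]+40,u[0]-40:u[0]+40]=m[u[1]-40:u[1]+40,u[0]-40:u[0]+40];M.append(cv2.morphologyEx(w,cv2.MORPH_CLOSE,np.ones((5,5)))>0)
    def cost(v):
        R=Ro.from_euler('ZYX',v[3:]).as_matrix(); s=0
        for c,m in zip(cams,M):
            h=np.zeros((420,560),np.uint8)
            for q in parts: cv2.fillConvexPoly(h,cv2.convexHull((proj(c,q@R.T+v[:3])*16).round().astype(np.int32)),1,shift=4)
            h=h>0; s-=(h&m).sum()/(h|m).sum()
        return s
    a=DE(cost,[(p[0]-.05,p[0]+.05),(p[1]-.05,p[1]+.05),(.08,.15),(-.9,.9),(-.4,.4),(-.4,.4)],maxiter=60,popsize=10,seed=1)
    print(k,a.x.round(3),a.fun)
E
python3 fit.py
```

```text
green [ 0.575 -0.283  0.121  0.356 -0.042  0.19 ] -1.7289184154100319
blue [ 0.586 -0.176  0.123 -0.015 -0.019 -0.042] -1.7519063036286113
```

Blue hangs true. Green has been knocked about 24° in yaw and sits off-centre against a post, tilted about 11°. I'll regrip it and recentre it.

```bash
python3 -c "
from h import *
to(.578,-.290,.293,.34)"
```

```text
p [0.5053 0.2423 0.2933] shift [-5.261e-01  1.086e-01  3.000e-04] tooly yaw -0.068 z [ 0. -0. -1.]
twist -0.408 j7 -0.7995867300047593
```

```bash
python3 -m handwheel '[[-0.03,0.007,0,0,0.5],[-0.045,0.009,0,0,0.5],[-0.05,0.01,0,0,0.5],[-0.05,0.01,0,0,0.5],[-0.05,0.01,0,0,0.5],[-0.05,0.01,0,0,0.5],[-0.05,0.01,0,0,0.5],[-0.05,0.01,0,0,0.5],[-0.05,0.01,0,0,0.5],[-0.05,0.01,0,0,0.5],[-0.05,0.01,0,0,0.5],[0,0.002,0,0,0.5]]' && python3 -m handwheel '[[0,0,0,-0.1,0.5],[0,0,0,-0.1,0.5],[0,0,0,-0.1,0.5],[0,0,0,-0.108,0.5],[0,0,0,0,0.5],[0,0,0,0,0.5]]'; python3 - <<'E'
from h import *
to(.578,-.290,.163,.34)
c=snap('wrist')
m=cv2.inRange(cv2.cvtColor(c['frame'],cv2.COLOR_BGR2HSV),(45,90,25),(85,255,255)); m[:,:150]=0;m[:,420:]=0
y,x=np.nonzero(m); print(x.min(),x.max(),y.min(),y.max())
for v in range(y.min(),y.max()+1,8):
    xs=x[y==v]; print(v,xs.min() if len(xs) else '',xs.max() if len(xs) else '',len(xs))
q=np.array([[0,s,.0665] for s in(.035,-.035)])
print('pred plate top',proj(c,q@Ro.from_euler('ZYX',[.356,-.042,.19]).as_matrix().T+[.575,-.283,.121]))
E
```

```text
time_s: 44.75
position: [0.576, -0.2953, 0.2925]
tool_rot: [0.001, 0.734, 0.679, -0.002]
contact_force: [0.2, 0.2, -0.2]
finger_gap: 0.503
gripper_force: 0.0
time_s: 45.5
position: [0.5775, -0.2883, 0.2933]
tool_rot: [-0.0, 0.578, 0.816, 0.0]
contact_force: [0.2, 0.1, -0.6]
finger_gap: 0.502
gripper_force: 0.0
p [ 0.5775 -0.2883  0.2933] shift [-1.800e-03 -1.000e-04  1.303e-01] tooly yaw 0.3389 z [-0.  0. -1.]
twist -0.0011 j7 0.48215465646142097
258 311 141 245
141 278 309 24
149 259 311 53
157 258 311 42
165 259 311 37
173 260 311 40
181 276 310 28
189 261 311 31
197 261 291 28
205 261 310 50
213 276 287 12
221 276 287 12
229 276 287 12
237 277 286 10
245 278 285 8
pred plate top [[278.1522232  182.95067265]
 [280.59810664 249.71818673]]
```

The plate columns (276–287) sit between the fingers, square to them. Descend, grip, lift 25 mm and realign.

```bash
python3 -m handwheel '[[0,-0.001,0.03,0,0.5],[0,0,0.04,0,0.5],[0,0,0.035,0,0.5],[0,0,0.023,0,0.5],[0,0,0,0,0.5]]' && python3 -m handwheel '[[0,0,0,0,0.8],[0,0,0,0,1],[0,0,0,0,1],[0,0,0,0,1],[0,0,0,0,1],[0,0,0,0,1],[0,0,0,0,1]]' 60 ; python3 -c "
from h import *
to(.5808,-.2734,.186,-.067)"
```

```text
time_s: 46.18
position: [0.5752, -0.2886, 0.1636]
tool_rot: [-0.002, 0.577, 0.816, -0.001]
contact_force: [0.3, -0.1, -0.1]
finger_gap: 0.501
gripper_force: 0.0
time_s: 47.05
position: [0.5775, -0.2897, 0.1668]
tool_rot: [0.001, 0.577, 0.816, 0.0]
contact_force: [-0.5, -0.3, 6.0]
finger_gap: 0.1
gripper_force: 60.9
p [ 0.5775 -0.2897  0.1668] shift [ 0.0142  0.0086 -0.0192] tooly yaw 0.3396 z [ 0.003 -0.001 -1.   ]
twist 0.4066 j7 0.41582879179978116
```

```bash
python3 -m handwheel '[[0,0,-0.007,0,1],[0,0,-0.008,0,1],[0.007,0.004,0,0,1],[0.007,0.004,0,0,1],[0,0,0,0.1,1],[0,0,0,0.1,1],[0,0,0,0.1,1],[0,0,0,0.1,1],[0,0,0,0,1],[0,0,0,0,1]]'; python3 fit.py;python3 -c "
from h import *
to(.5808,-.2734,.161,-.067)"
```

```text
time_s: 48.3
position: [0.5794, -0.2728, 0.1801]
tool_rot: [-0.0, 0.727, 0.686, -0.0]
contact_force: [-0.5, 0.5, -1.0]
finger_gap: 0.103
gripper_force: 59.9
green [ 0.579 -0.264  0.134 -0.045  0.006  0.141] -1.387843137254902
blue [ 0.587 -0.176  0.121 -0.043 -0.007 -0.043] -1.7441023370363762
p [ 0.5793 -0.2731  0.1802] shift [-0.0003  0.0015  0.0192] tooly yaw -0.0587 z [-0.  0. -1.]
twist 0.0083 j7 0.08481408713898357
```

```bash
python3 -m handwheel '[[-0.006,0.001,0,0.008,1],[0,0,0.006,0,1],[0,0,0.004,0,1],[0,0,0,0,1]]'; python3 -m handwheel '[[0,0,0.003,0,1],[0,0,0,0,1]]';python3 -m handwheel '[[0,0,0.002,0,1],[0,0,0,0,1]]'
```

```text
time_s: 48.9
position: [0.5796, -0.2791, 0.1696]
tool_rot: [-0.001, 0.731, 0.683, -0.0]
contact_force: [0.3, -0.2, -1.8]
finger_gap: 0.105
gripper_force: 59.9
time_s: 49.15
position: [0.5803, -0.2792, 0.1687]
tool_rot: [0.0, 0.731, 0.683, 0.0]
contact_force: [-2.4, 1.0, 6.2]
finger_gap: 0.1
gripper_force: 61.0
time_s: 49.4
position: [0.5804, -0.2793, 0.1684]
tool_rot: [0.001, 0.731, 0.683, 0.0]
contact_force: [-6.6, 2.0, 16.0]
finger_gap: 0.102
gripper_force: 62.6
```

```bash
python3 -m handwheel '[[0,0,-0.003,0,1],[0,0,0,0,0.8],[0,0,0,0,0.6],[0,0,0,0,0.5],[0,0,-0.02,0,0.5],[0,0,-0.03,0,0.5],[0,0,-0.04,0,0.5],[0,0,-0.04,0,0.5],[0.03,-0.01,0,0,0.5],[0.05,-0.01,0,0,0.5],[0.05,-0.01,0,0,0.5],[0.05,-0.01,0,0,0.5]]'; python3 -m handwheel '[[0.05,-0.01,0,0,0.5],[0.05,-0.01,0,0,0.5],[0.05,-0.01,0,0,0.5],[0.05,-0.01,0,0,0.5],[0.05,-0.01,0,0,0.5],[0.05,0,0,0,0.5],[0,0,0,0,0.5],[0,0,0,0,0.5],[0,0,0,0,0.5],[0,0,0,0,0.5],[0,0,0,0,0.5],[0,0,0,0,0.5]]'; python3 fit.py; python3 fit.py|head -1
```

```text
time_s: 50.9
position: [0.5521, -0.0955, 0.2983]
tool_rot: [0.0, 0.731, 0.683, 0.0]
contact_force: [0.9, 0.2, 0.1]
finger_gap: 0.503
gripper_force: 0.0
time_s: 52.4
position: [0.5229, 0.2054, 0.2983]
tool_rot: [0.0, 0.731, 0.683, 0.0]
contact_force: [0.3, 0.1, 0.4]
finger_gap: 0.499
gripper_force: 0.0
green [ 0.58  -0.277  0.124 -0.056 -0.007 -0.069] -1.8010928918845712
blue [ 0.587 -0.178  0.124 -0.032 -0.021 -0.071] -1.791377035354291
green [ 0.581 -0.276  0.123 -0.068 -0.008 -0.018] -1.7757631664035605
```

```bash
python3 -m handwheel '[[0,0,0,0,0.5],[0,0,0,0,0.5],[0,0,0,0,0.5],[0,0,0,0,0.5],[0,0,0,0,0.5],[0,0,0,0,0.5],[0,0,0,0,0.5],[0,0,0,0,0.5]]'>/dev/null; python3 - <<'E'
from h import *
s=snap('scene')['frame']; a=cv2.resize(s[150:340,150:430],None,fx=2.0,fy=2.0,interpolation=cv2.INTER_CUBIC)
f=cv2.imread('pics/fin.png')[:,:560]
d=np.abs(a.astype(int)-f).max(2)
R=lambda x0,x1,y0,y1:d[(y0-150)*2:(y1-150)*2,(x0-150)*2:(x1-150)*2].mean().round(1)
print('white',R(262,291,206,253),'blue',R(236,262,217,265),'green',R(208,236,228,277))
E
python3 -c "
from bench import r
print(r.sign_off())"
```

```text
white 4.0 blue 4.0 green 28.5
the job is handed in; nothing more can be done
None
```

The job is handed in: the speed knob is at its off stop, and the green, blue and white baskets hang straight and still on hooks 2, 3 and 4. Yellow was absent, and green was knocked on its hook along the way and re-hung.

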